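# Pack the chest drawer under its lift-up tray

## Task

Put the cork sanding block and the thick red-brown offcut into the open drawer of the small plywood chest, in the compartment under its swing-up tray: swing the tray up and back, put both in side by side, and swing the tray fully down over them. The sanding block stands on end: pick it up, lay it flat on the bench and let go of it, then take it again and set it in the drawer; do not knock it over. Do not shift the screw jar, the tape measure or the pale offcut.

Things in the scene. Friction and masses are not known exactly. Their poses are not given: they have to be found in the camera images.
- sanding_block: brown cork sanding block, 67 x 112 x 26 mm along its own x, y, z. It starts standing on end: its long y axis vertical, 112 mm tall, footprint 67 (along its x) by 26 mm. Origin at the centre of one 67 x 112 face (the one with its z axis pointing into the block), so 56 mm above the bench at the start. About 0.1 kg, loose.
- thick_offcut: plain red-brown wood offcut lying flat, the thickest of the offcuts: 40 x 100 x 30 mm along its own x, y, z. Origin at the centre of its underside; z up. Under 0.2 kg, loose.
- screw_jar: bystander: clear jar of screws with a blue lid, 62 mm across, 90 mm tall, standing; origin at the centre of its underside. Not to be shifted (30 mm).
- tape_measure: bystander: black and red pocket tape measure standing, 42 x 81 x 66 mm along its x, y, z; origin at the centre of its underside. Not to be shifted (30 mm).
- pale_offcut: bystander: pale wood offcut lying flat, 60 x 90 x 22 mm along its x, y, z; origin at the centre of its underside. Not to be shifted (30 mm).
- chest: plywood chest fixed on the bench, closed top, one drawer in its front: 230 mm deep (its x axis, pointing from the front to the back), 170 mm wide (y), 120 mm high (z up). Origin under its centre, on the bench. The mouth is the plane x = -115 mm; the drawer slides out of it to the chest's -x. Its top panel is 108 to 120 mm above the bench.
- bench_vise: blue bench vise bolted to the bench: leave room round it. Reaches 115 mm from its origin towards the robot (world -x), 57 mm to world +y, and is 136 mm high; origin on the bench. The bench's far edge is at world x = 0.57.
- drawer (a joint): how far the drawer is out, m: 0 shut, 0.22 fully out; slides with about 9 N of friction and stays where it is left. Near the top of the tray's swing (joint tray about 1.36) the arms stand straight up: there push the fin back level without holding its height, or the drawer slides along.
- tray (a joint): angle q of the tray's swing arms, rad: 0 tray down (closed), 1.8 fully up and back at its stop. It falls shut below about 1.36 and falls back to its stop above; it stays at either end. The tray stays level and its fin tray_grip shifts from its closed place by 120*(cos 12deg - cos(q + 12deg)) mm along chest +x and 120*(sin(q + 12deg) - sin 12deg) mm up: 168 back, 84 up at the stop.
- drawer_floor (a point): middle of the drawer's inner floor, 17 mm above the bench; axes as the chest's. Compartment 195 mm long (x, -97.5 at the front to +97.5) and 130 wide (y, -65 to +65); side and back walls 42 mm high, 5 thick. The closed tray covers x -62.5 to +72.5 and leaves 43 mm clear over the floor. Its swing arms stand outside the side walls, 75 mm either side of the middle.
- drawer_front (a point): middle of the outer face of the drawer front, 70 mm above the bench; axes as the chest's. The front is 168 mm wide, 14 mm thick, from 6 to 92 mm above the bench, with a pull strip 90 mm wide that stands out 9 mm, 77 to 87 mm above the bench.
- tray_grip (a point): middle of the top edge of the tray's grip, an upright wooden fin 12 mm thick (chest's x), 70 wide (y), standing 40 mm above the tray's floor, 103.5 mm above the bench with the tray down; axes as the chest's. The tray is 135 x 140 mm with a 22 mm rim (top 22 mm below the fin's top); the fin is 40 mm behind the tray's front edge.

How it is judged:
By the outcome, as a careful person would: the job done as asked, in the order asked, and still so for the second after the job is handed in, with the robot touching nothing.
It also fails if it takes over 72 s, if anything falls off the work surface, if the arm or the gripper's body presses on something with over 40 N, if the wrist force passes 120 N, or if a joint passes its speed limit or range.

## Robot

A 6-joint arm with a two-finger parallel gripper is mounted at the origin on the work surface; the furniture and walls round the work are solid. World frame = base frame: x ahead of the robot, y to its left, z up, the work surface at z = 0. Lengths are in m, angles in rad, forces in N, time in s.
With the tool pointing down it reaches from about 0.35 to 0.975 m from the base axis. Payload 4.9 kg.
Tool frame: the origin (TCP) lies on the centre line of the jaws, within the pads' length; the fingertips stand manip.tip_reach ahead of it and the grasp point (between the pads) is the TCP (manip.tip_reach is the distance from the TCP to the fingertips, in m); z points along the fingers, y is the line along which they close (so a half turn about z gives the same grasp; the last joint's range is limited). The gripper opens to 85 mm and grips with 20 to 120 N. Pads are 22 mm wide; open, the fingers measure 114 mm over their backs; the gripper's body (76 mm by 85 mm) begins 54 mm behind the grasp point. The pads swing forward as they close: fully open they stand 13 mm farther back than shut.
Start: joints at [-1.264, 0.053, 1.613, -0, 1.476, -0.119], TCP at [0.258, -0.569, 0.25] pointing down, gripper open.
Joint ranges: [-3.01, 3.01], [-1.01, 2.22], [0.06, 2.58], [-1.02, 4.17], [0.09, 2.62], [-3.14, 3.14]. Speed limits (rad/s): [2.57, 2.57, 3.14, 3.14, 3.14, 3.14].

## Interface

Orientations are given as a unit quaternion [w, x, y, z].
In Python, from plant import manip gives the robot as it stands. The module is installed in compiled form; this text tells all that it offers.
- The arm moves only by the tool move_arm, never from a script. Its argument "rows" is a list of rows, each a list of 7 numbers: the shift along the tool's x, y, z in cm, then the turn, a rotation vector about the tool's x, y, z in degrees, then the opening, from -1 (shut) to 1 (fully open). In form: [[tx, ty, tz, ax, ay, az, jaw], ...]. A call has 1 to 20 rows; each row shifts and turns the commanded pose from where the row before left it, along the tool's axes as they then stand; what a row does not reach is not made up. A row lasts 1/12 s, in which the tool goes at most 41.7 mm and 7.16 degrees, less where a joint would pass 70% of its speed; a pose out of reach is approached as far as the arm can. A call is refused whole if a number of a shift passes 4.17 or a number of a turn 7.16, either way. A call with a gripper value outside its range is refused whole. The fingers move at their own pace and stop on an object; the grip force is fixed at half the most. Time passes only in rows, so rows that do not move let the fingers close. It gives the time, the measured TCP pose, the force, the opening and the grip force at its end, in the units of the state.
- manip.state(): the state, without advancing time (a new reading comes with each control period).
- manip.grab_frame(name): name is "scene" or "top"; returns a dict with "img" (384x512x3 uint8, blue, green, red), "mtx" (3x3 intrinsics, pixels), "k1" (the pictures are not rectified: a ray, as slopes to the right and down, at radius r is drawn at 1 + k1 r^2 times it, then the intrinsics apply), "R" (3x3) and "t" (3): a world point X has camera coordinates R X + t. Camera axes: x right, y down, z forward; pixel columns grow to the right and rows downward; lengths in m; the calibration is good to about 2 mm. A picture is of the moment at which its call begins. There is no depth.
- manip.job_done(): hands the job in; it is judged then, once.
The state is a dict: "time": time; "joint_pos": joint angles; "joint_vel": joint speeds; "joint_efforts": joint torques, N m; "tool_pos": TCP position; "tool_rot": TCP orientation; "contact_force": force on the tool from outside, world axes, zero at the start; "ft_torque": the same for the moment, N m; "gripper_width": opening from 0.0 (shut) to 1.0 (fully open); "grasp_force": force on a finger pad.
Only numpy, scipy, OpenCV 4.12 (cv2) and the standard library are available. Lean on these libraries where they do the work, as an engineer would, in place of code of your own. Each camera call takes 0.05 s, during which the arm holds its last target. There are 200 camera calls.

## Working session

There is one attempt and no reset: what is moved stays moved. The work goes in short steps, Python scripts to look and compute and a tool call to move; the robot and the scene stay as the last step left them, time stands still between calls to the robot, and variables do not carry over. Pictures are saved under pics/ and viewed, at most 11 in all, crops included, and the job is handed in when it is done.

Besides the shell and the picture viewer there is one more tool, called after "Emit:" as name(argument=value, ...) on one line, values as JSON. move_arm: Moves the arm, as the interface text tells. Its arguments: {"type":"object","properties":{"rows":{"type":"array","items":{"type":"array","items":{"type":"number"}}}},"required":["rows"]}

```bash
mkdir -p pics; python3 - <<'E'
from plant import manip
import cv2, numpy as np, pickle
s=manip.state(); print(s); print(manip.tip_reach)
for n in("scene","top"):
    f=manip.grab_frame(n); cv2.imwrite(f"pics/{n}0.png",f["img"]); pickle.dump(f,open(f"{n}0.pkl","wb"))
    print(n,f["mtx"].tolist(),f["k1"],(-f["R"].T@f["t"]).round(3),f["R"].round(3).tolist())
a=cv2.imread("pics/scene0.png");b=cv2.imread("pics/top0.png")
cv2.imwrite("pics/s.png",cv2.resize(a,(800,600),interpolation=cv2.INTER_CUBIC))
cv2.imwrite("pics/t.png",cv2.resize(b,(800,600),interpolation=cv2.INTER_CUBIC))
E
```

```text
{'time': 0.0, 'joint_pos': array([-1.26402581e+00,  5.33599408e-02,  1.61430679e+00,  1.87175856e-06,
        1.47600976e+00, -1.18985820e-01]), 'joint_vel': array([ 5.06040931e-04,  2.03290289e-03,  5.15350238e-05, -1.32383059e-03,
        8.62343365e-04, -3.20113480e-04]), 'joint_efforts': array([ 7.06800220e-04, -3.93682480e+01, -3.70172954e+01, -7.93992149e-05,
        7.14976384e-03, -7.67471931e-06]), 'tool_pos': array([ 0.25795994, -0.5686318 ,  0.24905344]), 'tool_rot': array([-1.03741571e-03,  9.77426371e-01,  2.11273766e-01, -9.67569365e-05]), 'contact_force': array([ 0.85443603, -0.08882563,  0.27451179]), 'ft_torque': array([-0.00790426,  0.01394904, -0.03013153]), 'grasp_force': 0.0, 'gripper_width': 0.9995148406931028}
0.019
scene [[382.60726113908265, 0.0, 255.72535936935674], [0.0, 382.60726113908265, 187.04559259055276], [0.0, 0.0, 1.0]] -0.09417819145280756 [-0.354  0.529  0.999] [[-0.458, -0.889, 0.017], [-0.641, 0.317, -0.699], [0.616, -0.331, -0.715]]
top [[495.21128042744346, 0.0, 245.96579468480536], [0.0, 495.21128042744346, 197.51365433479273], [0.0, 0.0, 1.0]] 0.015335670075253001 [0.312 0.111 1.611] [[-0.009, -1.0, -0.009], [-0.997, 0.009, -0.075], [0.075, 0.009, -0.997]]
```

View pics/s.png

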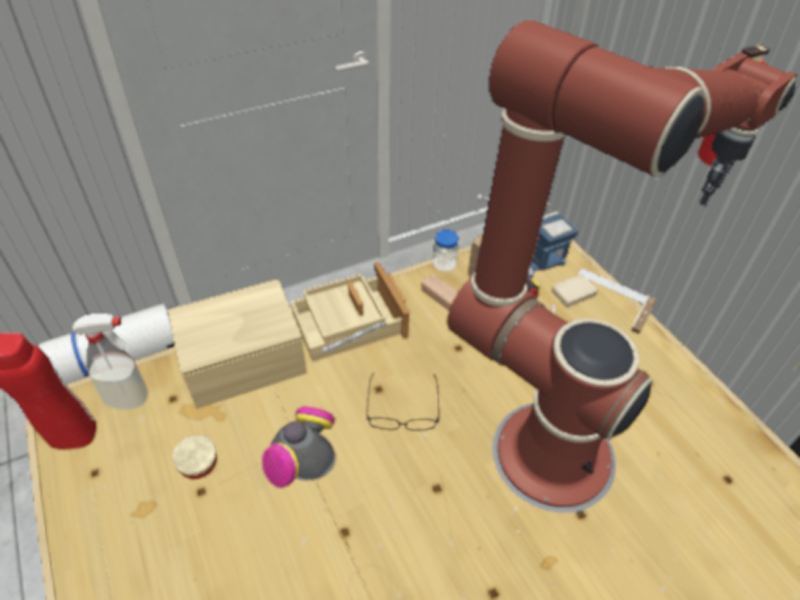

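View pics/t.png

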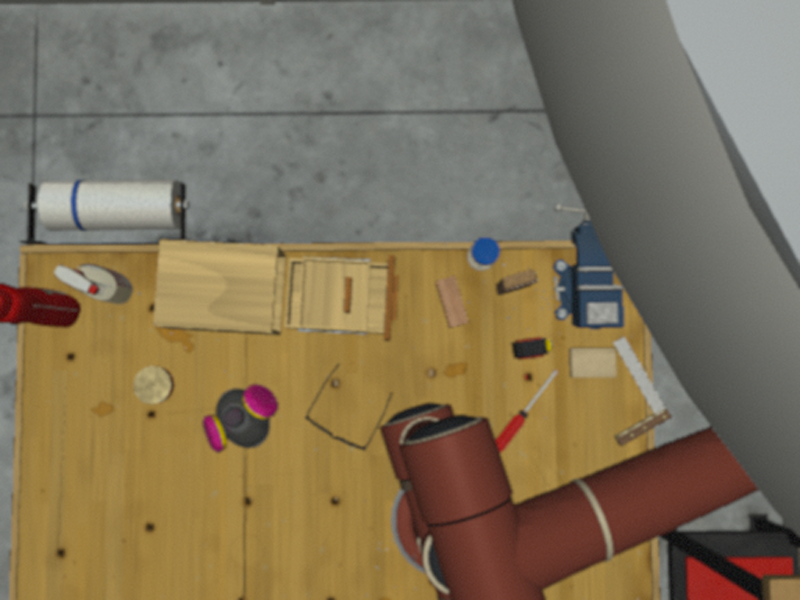

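The top view shows the chest at (220,287), tray fin at (347,295), drawer front at (391,298), red-brown offcut at (452,302), standing cork block at (517,282), jar at (484,252), vise at (595,290), tape at (530,348) and pale offcut at (593,362), all in 800x600 pixels. Now I'll measure them with colour masks.

```bash
cat > h.py <<'E'
import cv2, numpy as np
from plant import manip
def px2w(f,uv,z):
    """pixels -> world points on plane z"""
    d=np.array([f["k1"],0,0,0,0],float)
    p=cv2.undistortPoints(np.array(uv,float).reshape(-1,1,2),f["mtx"],d)[:,0]
    r=np.c_[p,np.ones(len(p))]@f["R"]; c=-f["R"].T@f["t"]
    return c+r*((z-c[2])/r[:,2])[:,None]
def w2px(f,X):
    return cv2.projectPoints(np.array(X,float).reshape(-1,1,3),cv2.Rodrigues(f["R"])[0],f["t"],f["mtx"],np.array([f["k1"],0,0,0,0],float))[0][:,0]
E
python3 - <<'E'
import pickle; from h import *
f=pickle.load(open("top0.pkl","rb")); im=f["img"]
c=im[145:245,165:425]; cv2.imwrite("pics/c1.png",cv2.resize(c,(780,300),interpolation=cv2.INTER_CUBIC))
for n,(u,v) in dict(thick=(452,302),block=(517,282),bench=(430,340),fin=(347,295),front=(391,298),tape=(530,348),pale=(593,362)).items():
    p=im[int(v*.64),int(u*.64)]; print(n,p,cv2.cvtColor(p.reshape(1,1,3),cv2.COLOR_BGR2HSV)[0,0], px2w(f,[(u*.64,v*.64)],{'thick':.03,'block':.112,'fin':.1035,'front':.092}.get(n,0.03)).round(3))
E
```

```text
thick [ 89 121 159] [ 14 112 159] [[ 0.443 -0.014  0.03 ]]
block [ 76 111 135] [ 18 111 135] [[ 0.474 -0.135  0.112]]
bench [ 69 134 163] [ 21 147 163] [[0.366 0.032 0.03 ]]
fin [ 44  94 141] [ 15 175 141] [[0.453 0.197 0.103]]
front [ 42  87 129] [ 16 172 129] [[0.447 0.111 0.092]]
tape [45 48 46] [50 16 48] [[ 0.348 -0.171  0.03 ]]
pale [125 161 178] [ 20  76 178] [[ 0.318 -0.298  0.03 ]]
```

View pics/c1.png

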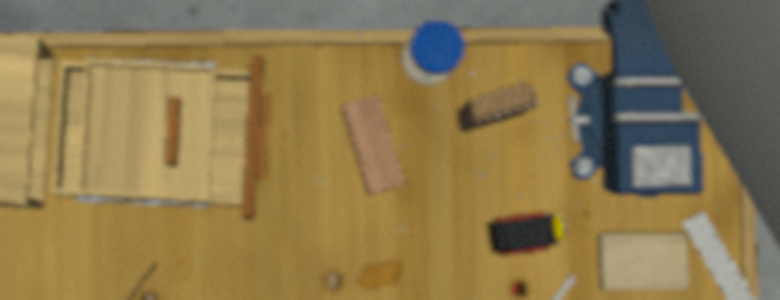

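The enlarged crop shows the offcut at (373,143), the block's top at (505,103) with its dark side lower left, the fin at (173,130), the front at (253,135), and the tape at (525,233).

```bash
python3 - <<'E'
import pickle; from h import *
f=pickle.load(open("top0.pkl","rb")); im=f["img"]
S=4; big=cv2.resize(im,None,fx=S,fy=S,interpolation=cv2.INTER_CUBIC); hsv=cv2.cvtColor(big,cv2.COLOR_BGR2HSV).astype(int)
H,Sa,V=[hsv[...,i] for i in range(3)]
def meas(n,box,mask,z):
    x0,y0,x1,y1=[int(q/3*S) for q in box]; ox,oy=165*S,145*S
    m=np.zeros(mask.shape,np.uint8); m[oy+y0:oy+y1,ox+x0:ox+x1]=mask[oy+y0:oy+y1,ox+x0:ox+x1]
    m=cv2.morphologyEx(m,cv2.MORPH_OPEN,np.ones((5,5),np.uint8))
    c=max(cv2.findContours(m,cv2.RETR_EXTERNAL,cv2.CHAIN_APPROX_NONE)[0],key=cv2.contourArea)[:,0]
    uv=(c+.5)/S-.5
    w=px2w(f,uv,z)[:,:2]
    r=cv2.minAreaRect((w*1000).astype(np.float32)); b=cv2.boxPoints(r)
    print(n,"centre",np.round(r[0],1),"size",np.round(r[1],1),"ang",round(r[2],1)); print(b.round(0).tolist())
    return c
U=lambda m:(m*255).astype(np.uint8)
dbg=big.copy()
cs=[meas("thick",(325,80,425,210),U((H<=17)),.03),
meas("block",(440,70,560,140),U((Sa<128)&(V>100)),.112),
meas("blockall",(440,70,560,140),U((Sa<128)|(V<100)),.112),
meas("fin",(155,80,195,185),U((H<=17)&(V<175)),.1035),
meas("front",(235,45,275,225),U((H<=17)),.092),
meas("tape",(480,200,575,260),U((V<75)|(H<12)),.066),
meas("pale",(590,220,692,300),U((Sa<105)&(V>140)),.022),
meas("jar",(400,10,475,90),U((H>95)&(H<125)&(Sa>150)),.09)]
cv2.drawContours(dbg,[c for c in cs],-1,(255,0,255),1)
cr=dbg[145*S:245*S,165*S+180*S//3:425*S]
cv2.imwrite("pics/d1.png",cv2.resize(cr,(800,400)))
E
```

```text
thick centre [444.8 -13.3] size [101.2  42.3] ang 16.1
[[390.0, -7.0], [402.0, -48.0], [499.0, -20.0], [488.0, 21.0]]
block centre [ 480.7 -140.2] size [27.9 67.7] ang 11.9
[[460.0, -110.0], [474.0, -176.0], [501.0, -170.0], [487.0, -104.0]]
blockall centre [ 475.9 -132.4] size [30.5 83.9] ang 17.3
[[449.0, -97.0], [474.0, -177.0], [503.0, -168.0], [478.0, -88.0]]
fin centre [454.4 196.3] size [11.7 67. ] ang 86.5
[[421.0, 193.0], [488.0, 188.0], [488.0, 200.0], [421.0, 204.0]]
front centre [449.6 110.8] size [ 22.1 165.9] ang 86.4
[[366.0, 105.0], [532.0, 95.0], [533.0, 117.0], [368.0, 127.0]]
tape centre [ 347.4 -162.4] size [38.  63.8] ang 7.3
[[324.0, -133.0], [333.0, -196.0], [370.0, -192.0], [362.0, -128.0]]
pale centre [ 325.4 -302.8] size [94.7 73.2] ang 89.5
[[288.0, -350.0], [362.0, -350.0], [362.0, -256.0], [289.0, -255.0]]
jar centre [539.9 -76.2] size [47.9 49.2] ang 89.0
[[515.0, -100.0], [564.0, -101.0], [565.0, -53.0], [516.0, -52.0]]
```

View pics/d1.png

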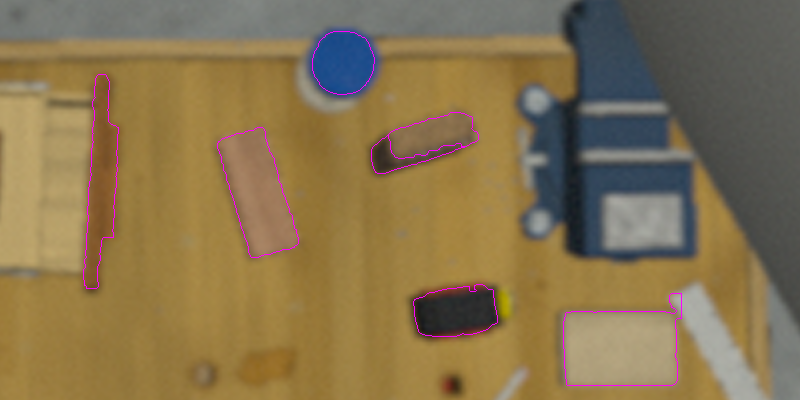

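All sizes agree with the given dimensions to within 2 mm. The floor middle from the fin and from the front coincide at (0.456, 0.219), and the chest's yaw is 86.5°. Next is a move helper, and the vise clearance.

```bash
cat >> h.py <<'E'
from scipy.spatial.transform import Rotation as Ro
CX=np.array([.061,.998,0]); CY=np.array([-.998,.061,0]); FLOOR=np.array([.456,.219,.017]); FIN=np.array([.4544,.1963,.1035])
def pose():
    s=manip.state(); q=s["tool_rot"]; return s["tool_pos"],Ro.from_quat([q[1],q[2],q[3],q[0]])
def down(deg):  # tool down, tool x axis at heading deg
    return Ro.from_euler("z",deg,degrees=True)*Ro.from_euler("x",180,degrees=True)
def go(p,R=None):
    """turn needed (tool rotvec, deg) then shift (cm) in the tool axes after the turn"""
    x,R0=pose(); R=R0 if R is None else R
    print("turn",(R0.inv()*R).as_rotvec(degrees=True).round(1),"shift cm",(R.inv().apply(np.array(p)-x)*100).round(2))
E
python3 - <<'E'
import pickle; from h import *
f=pickle.load(open("top0.pkl","rb"))
for z in(.06,.09,.12): print(z,px2w(f,[(354.7,170),(367,150),(226,146),(179,165)],z).round(3).tolist())
go(FIN+[0,0,.15],down(-3.5)); 
E
```

```text
0.06 [[0.512, -0.218, 0.06], [0.575, -0.259, 0.06], [0.593, 0.186, 0.06], [0.533, 0.335, 0.06]]
0.09 [[0.508, -0.212, 0.09], [0.57, -0.251, 0.09], [0.587, 0.184, 0.09], [0.529, 0.33, 0.09]]
0.12 [[0.504, -0.206, 0.12], [0.565, -0.244, 0.12], [0.582, 0.183, 0.12], [0.525, 0.326, 0.12]]
turn [-0.1  0.  27.9] shift cm [ 14.93 -77.55  -0.43]
```

Emit:
move_arm(rows=[[0.75,-3.9,0,0,0,0,0],[0.75,-3.9,0,0,0,0,0],[0.75,-3.9,0,0,0,0,0],[0.75,-3.9,0,0,0,0,0],[0,0,0,0,0,7,0],[0,0,0,0,0,7,0],[0,0,0,0,0,7,0],[0,0,0,0,0,7,0],[0,-3.8,0,0,0,0,0],[0,-3.8,0,0,0,0,0],[0,-3.8,0,0,0,0,0],[0,-3.8,0,0,0,0,0],[0,-3.8,0,0,0,0,0],[0,-3.8,0,0,0,0,0],[0.5,-3.8,0,0,0,0,0],[0.5,-3.8,0,0,0,0,0],[0,0,0,0,0,0,0]])

```text
time: 1.52
tool_pos: [0.2513, -0.1065, 0.2502]
tool_rot: [-0.001, 1.0, -0.025, 0.001]
contact_force: [-0.4, -1.2, -0.1]
gripper_width: 0.499
grasp_force: 0.0
```

```bash
python3 - <<'E'
from h import *
go(FIN+[0,0,.15],down(-3.5)); s=manip.state(); print(s["joint_pos"],s["tool_pos"],s["gripper_width"],s["contact_force"])
E
```

```text
turn [-0.1 -0.1  0.7] shift cm [ 18.42 -31.47  -0.33]
[-0.67866508 -0.98032833  2.33823467  0.00249956  1.78231881  0.94212598] [ 0.25131605 -0.10653512  0.25022268] 0.4993019290966253 [-0.41211786 -1.18176063 -0.09227604]
```

Emit:
move_arm(rows=[[3.5,-1,0,0,0,0.7,0],[3.5,-1,0,0,0,0,0],[3.5,-2,0,0,0,0,0],[2.6,-2.6,0,0,0,0,0],[2.6,-3.4,0,0,0,0,0],[2.6,-3.4,0,0,0,0,0],[0,-4,0,0,0,0,0],[0,-4,0,0,0,0,0],[0,-4,0,0,0,0,0],[0,-3,0,0,0,0,0],[0,-3,0,0,0,0,0],[0,0,0,0,0,0,0]])

```text
time: 2.52
tool_pos: [0.4544, 0.1897, 0.2496]
tool_rot: [-0.001, 0.999, -0.035, -0.001]
contact_force: [-0.5, 0.8, -0.1]
gripper_width: 0.496
grasp_force: 0.0
```

```bash
python3 - <<'E'
from h import *
go(FIN+[0,0,.006],down(-3.5)); s=manip.state(); print(s["joint_pos"],s["tool_pos"],s["gripper_width"],s["contact_force"])
E
```

```text
turn [-0.1  0.1 -0.5] shift cm [-0.04 -0.66 14.01]
[ 2.43297006e-01 -2.72329037e-01  1.91391874e+00  1.78287108e-03
  1.50092463e+00  1.88408336e+00] [0.45435223 0.18970552 0.24958531] 0.49611693558385495 [-0.4694554   0.81194796 -0.06856011]
```

Emit:
move_arm(rows=[[0,-0.66,3.0,0,0,0,0],[0,0,4,0,0,0,-0.1],[0,0,4,0,0,0,-0.2],[0,0,2,0,0,0,-0.2],[0,0,1.0,0,0,0,-0.2],[0,0,0,0,0,0,-0.2],[0,0,0,0,0,0,-0.6],[0,0,0,0,0,0,-1],[0,0,0,0,0,0,-1],[0,0,0,0,0,0,-1],[0,0,0,0,0,0,-1]])

```text
time: 3.43
tool_pos: [0.4559, 0.1943, 0.1124]
tool_rot: [-0.002, 0.999, -0.037, 0.001]
contact_force: [-1.7, 5.9, -2.6]
gripper_width: 0.118
grasp_force: 60.3
```

```bash
python3 - <<'E'
from h import *
go(FIN+[0,0,.006],down(-3.5)); s=manip.state(); print(s["joint_pos"],s["gripper_width"],s["contact_force"])
f=lambda q:120*np.array([np.cos(np.radians(12))-np.cos(np.radians(q+12)),np.sin(np.radians(q+12))-np.sin(np.radians(12))])
for q in range(0,104,5): print(q,f(q).round(1),(f(q)-f(max(q-5,0))).round(2))
E
```

```text
turn [-0.3 -0.1 -0.8] shift cm [-0.16 -0.19  0.29]
[ 0.25071095 -0.13485024  2.03460239  0.00375325  1.23840099  1.89505991] 0.11818767404418322 [-1.70345823  5.85697978 -2.55583235]
0 [0. 0.] [0. 0.]
5 [ 2.6 10.1] [ 2.62 10.14]
10 [ 6.1 20. ] [3.49 9.87]
15 [10.5 29.5] [4.34 9.53]
20 [15.6 38.6] [5.16 9.11]
25 [21.5 47.3] [5.93 8.63]
30 [28.2 55.3] [6.66 8.08]
35 [35.5 62.8] [7.34 7.47]
40 [43.5 69.6] [7.96 6.8 ]
45 [52.  75.7] [8.52 6.08]
50 [61. 81.] [9.02 5.31]
55 [70.5 85.5] [9.45 4.51]
60 [80.3 89.2] [9.81 3.67]
65 [90.4 92. ] [10.09  2.8 ]
70 [100.7  93.9] [10.29  1.91]
75 [111.1  94.9] [10.42  1.  ]
80 [121.6  95. ] [10.47  0.09]
85 [132.   94.2] [10.44 -0.82]
90 [142.3  92.4] [10.33 -1.73]
95 [152.5  89.8] [10.14 -2.62]
100 [162.3  86.3] [ 9.87 -3.49]
```

Emit:
move_arm(rows=[[0,-0.26,-1.01,0,0,0,-1],[0,-0.35,-0.99,0,0,0,-1],[0,-0.43,-0.95,0,0,0,-1],[0,-0.52,-0.91,0,0,0,-1],[0,-0.59,-0.86,0,0,0,-1],[0,-0.67,-0.81,0,0,0,-1],[0,-0.73,-0.75,0,0,0,-1],[0,-0.8,-0.68,0,0,0,-1],[0,-0.85,-0.61,0,0,0,-1],[0,-0.9,-0.53,0,0,0,-1],[0,-0.95,-0.45,0,0,0,-1],[0,-0.98,-0.37,0,0,0,-1],[0,0,0,0,0,0,-1]])

```text
time: 4.52
tool_pos: [0.4612, 0.2744, 0.2007]
tool_rot: [-0.0, 0.999, -0.037, 0.0]
contact_force: [-1.5, 0.3, -2.1]
gripper_width: 0.117
grasp_force: 60.4
```

```bash
python3 - <<'E'
from h import *
x,_=pose(); d=x-[.4559,.1943,.1124]; print("along",d@CX*1000,"side",d@CY*1000,"up",d[2]*1000); s=manip.state(); print(s["contact_force"],s["gripper_width"])
import cv2
f=manip.grab_frame("scene"); cv2.imwrite("pics/s2.png",cv2.resize(f["img"][110:310,80:350],(800,592),interpolation=cv2.INTER_CUBIC))
E
```

```text
along 80.28971539118339 side -0.42959592223937454 up 88.28599790196684
[-1.5451312   0.34498016 -2.08776319] 0.11694531548509314
```

View pics/s2.png

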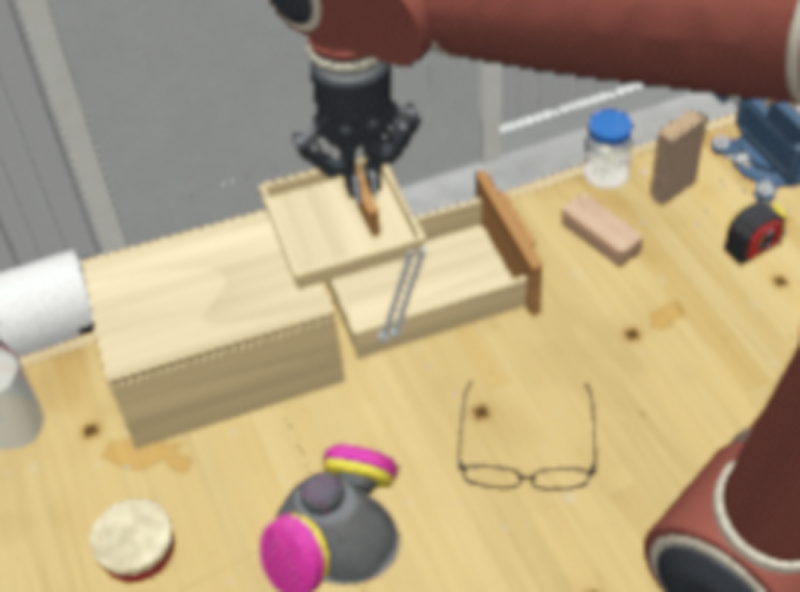

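The tray is raised at (340,225), gripped by its fin at (368,195), and the drawer is open beneath it. I'll loosen the jaws and push the fin back level.

Emit:
move_arm(rows=[[0,-0.2,0,0,0,0,-0.5],[0,-0.5,0,0,0,0,-0.5],[0,-0.8,0,0,0,0,-0.5],[0,-0.9,0,0,0,0,-0.5],[0,-0.9,0,0,0,0,-0.5],[0,-0.9,0,0,0,0,-0.5],[0,-0.9,0,0,0,0,-0.5],[0,-0.9,0,0,0,0,-0.5],[0,-0.9,0.1,0,0,0,-0.5],[0,-0.9,0.2,0,0,0,-0.5],[0,-0.7,0.2,0,0,0,-0.5],[0,-0.3,0,0,0,0,-0.5],[0,0,0,0,0,0,-0.5],[0,0,0,0,0,0,-0.5]])

```text
time: 5.73
tool_pos: [0.4676, 0.3606, 0.1943]
tool_rot: [0.0, 0.999, -0.037, -0.0]
contact_force: [0.4, 0.3, -0.6]
gripper_width: 0.248
grasp_force: 0.0
```

```bash
python3 - <<'E'
from h import *
x,_=pose(); d=x-[.4559,.1943,.1124]; print("along",d@CX*1000,"side",d@CY*1000,"up",d[2]*1000); s=manip.state(); print(s["contact_force"],s["gripper_width"],s["grasp_force"],s["joint_pos"])
E
```

```text
along 166.68778046776055 side -1.5631579600029208 up 81.90682013930817
[ 0.3623508   0.2658507  -0.57119023] 0.24800099278979865 0.0 [ 5.30968520e-01  1.23125386e-02  1.74916915e+00 -1.49249889e-04
  1.38053966e+00  2.17675778e+00]
```

```bash
cat > kin.py <<'E'
import numpy as np
from scipy.optimize import least_squares
D=[([.0534,1.6143,1.476],(.258,-.5686,.249)),([-.9803,2.3382,1.7823],(.2513,-.1065,.2502)),([-.2723,1.9139,1.5009],(.45435,.1897,.2496)),([-.13485,2.0346,1.2384],(.4559,.1943,.1124)),([.0123,1.7492,1.3805],(.4676,.3606,.1943))]
OFF=.0748
# p = [a2, d4, h] with h=d1-d6 for tool down
def pl(p,q): return np.array([p[0]*np.sin(q[0])+p[1]*np.sin(q[0]+q[1]), p[2]+p[0]*np.cos(q[0])+p[1]*np.cos(q[0]+q[1])])
def res(p): return np.concatenate([pl(p,q)-[np.sqrt(x[0]**2+x[1]**2-OFF**2),x[2]] for q,x in D])
P=least_squares(res,[.45,.6,.0]).x
if __name__=="__main__": print(P,res(P).round(4))
E
python3 kin.py
```

```text
[ 0.38794602  0.59114835 -0.08334979] [-0.0108 -0.0022 -0.0069  0.0074 -0.0013 -0.0011  0.0174 -0.0023 -0.0005
 -0.0018]
```

Emit:
move_arm(rows=[[0,0,-1,0,0,0,-0.5],[0,0,-3,0,0,0,-0.5],[0,0,-4,0,0,0,0.8],[0,0,0,0,0,0,0.8]])

```text
time: 6.07
tool_pos: [0.4708, 0.362, 0.285]
tool_rot: [-0.004, 0.999, -0.038, 0.006]
contact_force: [1.1, 2.0, 2.1]
gripper_width: 0.522
grasp_force: 0.0
```

```bash
python3 - <<'E'
s=open("kin.py").read()
s=s.replace("def pl(p,q): return np.array([p[0]*np.sin(q[0])+p[1]*np.sin(q[0]+q[1]), p[2]+p[0]*np.cos(q[0])+p[1]*np.cos(q[0]+q[1])])",
"def pl(p,q):\n    s=q[0]+q[1]; return np.array([p[3]+p[0]*np.sin(q[0])+p[1]*np.sin(s)-p[4]*np.cos(s), p[2]+p[0]*np.cos(q[0])+p[1]*np.cos(s)+p[4]*np.sin(s)])").replace("[.45,.6,.0]","[.45,.6,.0,0,0]")
open("kin.py","w").write(s)
E
python3 kin.py; python3 -c "
from h import *
s=manip.state();print(s['joint_pos'],s['tool_pos'],s['gripper_width'])
go([.40,-.125,.285],down(12))"
```

```text
[ 0.42396989  0.60753761 -0.02467291  0.0013812  -0.09148661] [-0.0001 -0.0001 -0.0001  0.0001  0.0003 -0.0002 -0.0001  0.0002  0.
 -0.    ]
[ 5.30271590e-01 -4.83170801e-02  1.65645640e+00 -7.37439395e-05
  1.51846045e+00  2.17671294e+00] [0.47077798 0.36199843 0.28502817] 0.5218826302725161
turn [ -0.4  -0.8 -16.3] shift cm [-17.05  46.16   0.  ]
```

```bash
cat >> kin.py <<'E'
from scipy.spatial.transform import Rotation as Ro
E=lambda a,x: Ro.from_euler(a,x)
LO=np.array([-3.01,-1.01,.06,-1.02,.09,-3.14]);HI=np.array([3.01,2.22,2.58,4.17,2.62,3.14])
def fk(q,d6,s4):
    Rf=E("z",q[0])*E("y",q[1]+q[2]); R=Rf*E("z",s4*q[3])*E("y",q[4])*E("z",q[5]+np.pi/2)
    s=q[1]+q[2]; a2,d4,h,a0,e=P
    w=np.array([a0+a2*np.sin(q[1])+d4*np.sin(s)-e*np.cos(s), OFF, h+d6+a2*np.cos(q[1])+d4*np.cos(s)+e*np.sin(s)])
    return E("z",q[0]).apply(w)+R.as_matrix()[:,2]*d6, R
def ik(p,R,d6,s4,q0):
    def f(q):
        x,r=fk(q,d6,s4); return np.r_[(x-p)*5,(r.inv()*R).as_rotvec()]
    o=least_squares(f,np.clip(q0,LO+.01,HI-.01),bounds=(LO,HI)); return o.x,np.linalg.norm(o.fun)
E
cat > t.py <<'E'
from kin import *; from h import down
print(fk([.5303,-.0483,1.6565,0,1.5185,2.1767],.2,1)[0])
q0=[-.43,-.3,1.9,0,1.5,1.2]
for d6 in(.15,.2,.25):
  for s4 in(1,-1):
    for tilt in(-80,-65,-50,-35,-20,0,20,35,50):
      R=down(12.5)*Ro.from_euler("y",tilt,degrees=True)
      p=np.array([.475,-.139,.085]); q,r=ik(p,R,d6,s4,q0); zt=R.as_matrix()[:,2]
      print(d6,s4,tilt,zt.round(2),q.round(2),round(r,3))
E
python3 t.py
```

```text
[0.46904698 0.36172068 0.28468325]
0.15 1 -80 [-0.96 -0.21 -0.17] [-0.29  0.39  1.75 -0.66  2.25  1.02] 0.0
0.15 1 -65 [-0.88 -0.2  -0.42] [-0.3   0.31  1.78 -0.53  2.06  1.06] 0.0
0.15 1 -50 [-0.75 -0.17 -0.64] [-0.32  0.22  1.82 -0.42  1.87  1.08] 0.0
0.15 1 -35 [-0.56 -0.12 -0.82] [-0.34  0.12  1.88 -0.31  1.67  1.06] 0.0
0.15 1 -20 [-0.33 -0.07 -0.94] [-0.38  0.03  1.95 -0.19  1.46  1.02] 0.0
0.15 1 0 [ 0. -0. -1.] [-0.44 -0.1   2.05 -0.    1.19  0.92] 0.0
0.15 1 20 [ 0.33  0.07 -0.94] [-0.51 -0.2   2.16  0.29  0.94  0.7 ] 0.0
0.15 1 35 [ 0.56  0.12 -0.82] [-0.56 -0.25  2.24  0.6   0.79  0.44] 0.0
0.15 1 50 [ 0.75  0.17 -0.64] [-0.61 -0.27  2.3   1.02  0.73  0.07] 0.0
0.15 -1 -80 [-0.96 -0.21 -0.17] [-0.29  0.39  1.75  0.66  2.25  1.02] 0.0
0.15 -1 -65 [-0.88 -0.2  -0.42] [-0.3   0.31  1.78  0.53  2.06  1.06] 0.0
0.15 -1 -50 [-0.75 -0.17 -0.64] [-0.32  0.22  1.82  0.42  1.87  1.08] 0.0
0.15 -1 -35 [-0.56 -0.12 -0.82] [-0.34  0.12  1.88  0.31  1.67  1.06] 0.0
0.15 -1 -20 [-0.33 -0.07 -0.94] [-0.38  0.03  1.95  0.19  1.46  1.02] 0.0
0.15 -1 0 [ 0. -0. -1.] [-0.44 -0.1   2.05  0.   
[... 2125 characters left out ...]
] [-0.78 -0.38  2.46  1.06  0.83 -0.09] 0.0
0.25 -1 -80 [-0.96 -0.21 -0.17] [-0.22  0.69  1.49  0.57  2.25  1.1 ] 0.0
0.25 -1 -65 [-0.88 -0.2  -0.42] [-0.24  0.56  1.56  0.47  2.07  1.13] 0.0
0.25 -1 -50 [-0.75 -0.17 -0.64] [-0.26  0.42  1.65  0.38  1.87  1.13] 0.0
0.25 -1 -35 [-0.56 -0.12 -0.82] [-0.29  0.26  1.75  0.29  1.67  1.11] 0.0
0.25 -1 -20 [-0.33 -0.07 -0.94] [-0.34  0.11  1.88  0.18  1.46  1.06] 0.0
0.25 -1 0 [ 0. -0. -1.] [-0.44 -0.1   2.05  0.    1.19  0.92] 0.0
0.25 -1 20 [ 0.33  0.07 -0.94] [-0.56 -0.27  2.23 -0.3   0.95  0.65] 0.0
0.25 -1 35 [ 0.56  0.12 -0.82] [-0.67 -0.36  2.35 -0.64  0.84  0.32] 0.0
0.25 -1 50 [ 0.75  0.17 -0.64] [-0.77 -0.39  2.45 -1.02  0.83 -0.05] 0.022
```

```bash
python3 -c "
from h import *
go([.4448,-.0133,.15],down(16.1))"
```

```text
turn [ -0.4  -0.8 -20.4] shift cm [-12.9   35.34  13.5 ]
```

Emit:
move_arm(rows=[[0,0,0,-0.2,-0.3,-6.8,0.8],[0,0,0,-0.2,-0.3,-6.8,0.8],[0,0,0,0,-0.2,-6.8,0.8],[-1.3,3.53,0,0,0,0,0.8],[-1.3,3.53,0,0,0,0,0.8],[-1.3,3.53,0,0,0,0,0.8],[-1.3,3.53,0,0,0,0,0.8],[-1.3,3.53,1,0,0,0,0.8],[-1.3,3.53,2,0,0,0,0.6],[-1.3,3.53,2,0,0,0,0.6],[-1.3,3.53,2,0,0,0,0.6],[-1.3,3.53,2,0,0,0,0.6],[-1.2,3.53,2,0,0,0,0.6],[0,0,2.5,0,0,0,0.6],[0,0,0,0,0,0,0.6]])

```text
time: 7.32
tool_pos: [0.4371, -0.0131, 0.1411]
tool_rot: [0.002, 0.99, 0.138, -0.011]
contact_force: [-0.9, 0.2, -1.4]
gripper_width: 0.803
grasp_force: 0.0
```

```bash
python3 -c "
from h import *
go([.4448,-.0133,.024],down(16.1)); print(manip.state()['joint_pos'])"
```

```text
turn [ 0.   1.2 -0.3] shift cm [ 0.74  0.23 11.71]
[-0.19415209 -0.31380072  2.1318552  -0.01079369  1.34237885  1.10319932]
```

Emit:
move_arm(rows=[[0,0,0,0,1.2,0,0.6],[0.74,0.23,3,0,0,0,0.6],[0,0,3,0,0,0,0.6],[0,0,3,0,0,0,0.6],[0,0,1.7,0,0,0,0.6],[0,0,1,0,0,0,0.6],[0,0,0,0,0,0,0.2],[0,0,0,0,0,0,-0.2],[0,0,0,0,0,0,-1],[0,0,0,0,0,0,-1],[0,0,0,0,0,0,-1],[0,0,0,0,0,0,-1]])

```text
time: 8.32
tool_pos: [0.4506, -0.0121, 0.0304]
tool_rot: [0.002, 0.99, 0.14, 0.005]
contact_force: [0.0, 0.9, 6.3]
gripper_width: 0.446
grasp_force: 62.0
```

```bash
python3 -c "
from h import *
s=manip.state(); print(s['tool_pos'],s['gripper_width'],s['grasp_force'],s['contact_force'])"
```

```text
[ 0.45064643 -0.01210789  0.03040293] 0.4462800330588433 62.03012466430664 [0.00989681 0.92750645 6.29516729]
```

Emit:
move_arm(rows=[[0,0,-1,0,0,0,-1],[0,0,-3,0,0,0,-1],[0,0,-4,0,0,0,-1],[0,0,-4,0,0,0,-1],[0,0,-3,0,0,0,-1],[0,0,0,0,0,6.5,-1],[0,0,0,0,0,6.5,-1],[0,0,0,0,0,6.5,-1],[0,0,0,0,0,0,-1]])

```text
time: 9.07
tool_pos: [0.4475, -0.0117, 0.1789]
tool_rot: [0.001, 1.0, -0.031, 0.004]
contact_force: [0.4, -0.2, -0.5]
gripper_width: 0.455
grasp_force: 61.0
```

```bash
python3 -c "
from h import *
s=manip.state(); print(s['gripper_width'],s['grasp_force'],s['contact_force'],s['joint_pos'])
go([.4644,.2666,.16],down(-3.5))"
```

```text
0.4546611097139142 61.042234897613525 [ 0.35088996 -0.23612651 -0.50921676] [-1.91873312e-01 -3.46312292e-01  2.09090635e+00 -1.24220153e-03
  1.38906113e+00  1.44037389e+00]
turn [ 0.1 -0.4 -0. ] shift cm [-1.000e-02 -2.788e+01  1.890e+00]
```

Emit:
move_arm(rows=[[0,-3.5,0,0.1,-0.4,0,-1],[0,-3.5,0,0,0,0,-1],[0,-3.5,0,0,0,0,-1],[0,-3.5,0,0,0,0,-1],[0,-3.5,0,0,0,0,-1],[0,-3.5,0,0,0,0,-1],[0,-3.4,0,0,0,0,-1],[0,-2.5,0,0,0,0,-1],[0,-1.0,0,0,0,0,-1],[0,0,0,0,0,0,-1],[0,0,0,0,0,0,-1]])

```text
time: 9.98
tool_pos: [0.4639, 0.2664, 0.1777]
tool_rot: [0.001, 1.0, -0.029, -0.0]
contact_force: [0.7, 0.1, -1.2]
gripper_width: 0.451
grasp_force: 61.2
```

```bash
python3 -c "
from h import *
go([.4644,.2666,.0495],down(-3.5))
f=manip.grab_frame('top'); cv2.imwrite('pics/t3.png',cv2.resize(f['img'][130:280,140:340],(800,600),interpolation=cv2.INTER_CUBIC))"
```

```text
turn [0.1 0.  0.2] shift cm [ 0.05 -0.02 12.82]
```

View pics/t3.png

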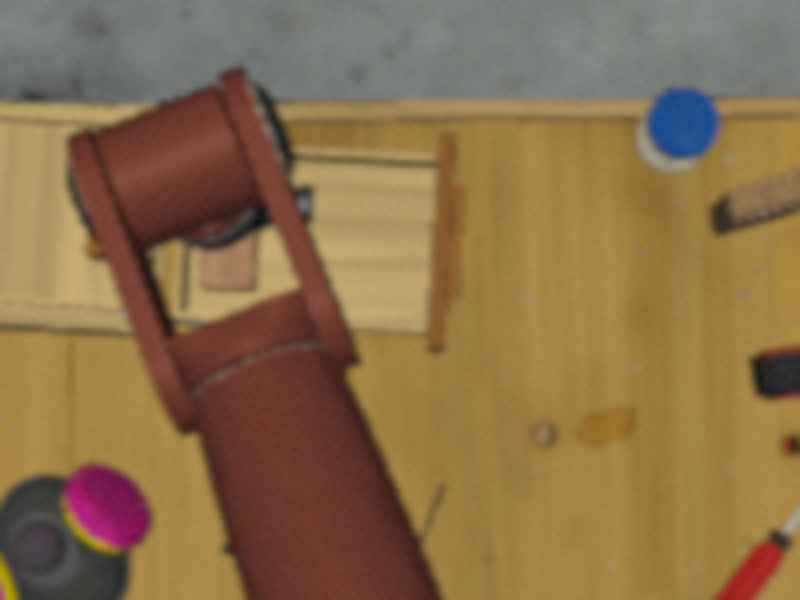

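The offcut hangs over the drawer at (230,265), clear of its walls, and the drawer front at (443,245) has not moved. Lowering it now.

Emit:
move_arm(rows=[[0.05,0,3,0,0,0,-1],[0,0,3,0,0,0,-1],[0,0,2.5,0,0,0,-1],[0,0,1.5,0,0,0,-1],[0,0,1.0,0,0,0,-1],[0,0,1.0,0,0,0,-1],[0,0,0.6,0,0,0,-1],[0,0,0,0,0,0,-1],[0,0,0,0,0,0,-1]])

```text
time: 10.78
tool_pos: [0.4648, 0.2667, 0.0521]
tool_rot: [0.0, 1.0, -0.03, -0.0]
contact_force: [-0.6, -0.4, -0.8]
gripper_width: 0.453
grasp_force: 64.0
```

```bash
python3 -c "
from h import *
go([.4644,.2666,.0495],down(-3.5)); print(manip.state()['contact_force'])"
```

```text
turn [0.  0.  0.1] shift cm [-0.04  0.01  0.26]
[-0.64332536 -0.39232851 -0.81831697]
```

Lower the last 4 mm and open slightly (opening 0.45 → 0.55), then raise.

Emit:
move_arm(rows=[[0,0,0.3,0,0,0,-1],[0,0,0.15,0,0,0,-1],[0,0,0,0,0,0,-1],[0,0,0,0,0,0,0.0],[0,0,0,0,0,0,0.12],[0,0,0,0,0,0,0.12],[0,0,0,0,0,0,0.12],[0,0,-1.5,0,0,0,0.12],[0,0,-3,0,0,0,0.12],[0,0,-4,0,0,0,0.3],[0,0,-4,0,0,0,0.8],[0,0,-2,0,0,0,0.8],[0,0,0,0,0,0,0.8]])

```text
time: 11.87
tool_pos: [0.468, 0.2682, 0.1998]
tool_rot: [-0.002, 1.0, -0.03, 0.006]
contact_force: [0.0, 0.7, 0.6]
gripper_width: 0.903
grasp_force: 0.0
```

```bash
python3 -c "
from h import *
R=down(12.5)*Ro.from_euler('y',45,degrees=True); print(R.as_matrix()[:,2])
go([.36,-.115,.25],down(12.5)); go([.36,-.115,.25],R)"
```

```text
[ 0.69034553  0.15304592 -0.70710678]
turn [ -0.2  -0.7 -15.9] shift cm [-18.84  35.08  -5.02]
turn [  6.   44.  -15.1] shift cm [ -9.77  35.08 -16.87]
```

```bash
python3 -c "
from h import *
go([.42,-.14,.24],down(12.5))
from kin import *
q0=[-.5,-.2,2.1,.4,.9,.6]
for d6 in(.15,.22):
  for p,t in(((.42,-.14,.24),45),((.4175,-.154,.13),45),((.4727,-.1417,.075),45),((.45,-.1,.15),0),((.45,-.1,.022),-45),((.45,-.1,.15),-45)):
    q,r=ik(np.array(p),down(12.5)*Ro.from_euler('y',t,degrees=True),d6,-1,q0); print(d6,p,t,q.round(2),round(r,3))
"
```

```text
turn [ -0.2  -0.7 -15.9] shift cm [-13.52  38.82  -4.02]
0.15 (0.42, -0.14, 0.24) 45 [-0.69 -0.65  2.26 -0.68  1.09  0.48] 0.0
0.15 (0.4175, -0.154, 0.13) 45 [-0.72 -0.51  2.36 -0.8   0.93  0.25] 0.0
0.15 (0.4727, -0.1417, 0.075) 45 [-0.61 -0.25  2.29 -0.9   0.73  0.17] 0.0
0.15 (0.45, -0.1, 0.15) 0 [-0.38 -0.27  2.09  0.    1.33  0.97] 0.0
0.15 (0.45, -0.1, 0.022) -45 [-0.27  0.23  1.93  0.34  1.7   1.16] 0.0
0.15 (0.45, -0.1, 0.15) -45 [-0.27  0.03  1.89  0.36  1.92  1.08] 0.0
0.22 (0.42, -0.14, 0.24) 45 [-0.81 -0.77  2.36 -0.71  1.18  0.39] 0.0
0.22 (0.4175, -0.154, 0.13) 45 [-0.85 -0.61  2.46 -0.81  1.02  0.16] 0.0
0.22 (0.4727, -0.1417, 0.075) 45 [-0.71 -0.33  2.39 -0.93  0.78  0.06] 0.0
0.22 (0.45, -0.1, 0.15) 0 [-0.38 -0.27  2.09  0.    1.33  0.97] 0.0
0.22 (0.45, -0.1, 0.022) -45 [-0.23  0.35  1.81  0.32  1.7   1.2 ] 0.0
0.22 (0.45, -0.1, 0.15) -45 [-0.23  0.16  1.79  0.33  1.91  1.13] 0.0
```

Emit:
move_arm(rows=[[0,0,-2,0,-0.7,0,0.9],[0,0,-2,0,0,-4,0.9],[0,0,0,0,0,-6,0.9],[0,0,0,0,0,-6,0.9],[-1.3,3.9,0,0,0,0,0.9],[-1.3,3.9,0,0,0,0,0.9],[-1.3,3.9,0,0,0,0,0.9],[-1.3,3.9,0,0,0,0,0.9],[-1.4,3.9,0,0,0,0,0.9],[-1.4,3.9,0,0,0,0,0.9],[-1.4,3.9,0,0,0,0,0.9],[-1.4,3.9,0,0,0,0,0.9],[-1.4,3.9,0,0,0,0,0.9],[-1.4,3.9,0,0,0,0,0.9],[0,0,0,0,6.5,0,0.9],[0,0,0,0,6.5,0,0.9],[0,0,0,0,6.5,0,0.9],[0,0,0,0,6.5,0,0.9],[0,0,0,0,0,0,0.9]])

```text
time: 13.45
tool_pos: [0.4147, -0.1435, 0.2292]
tool_rot: [-0.027, 0.97, 0.104, 0.217]
contact_force: [-0.6, 0.5, -1.1]
gripper_width: 0.948
grasp_force: 0.0
```

```bash
cat > n.py <<'E'
from h import *
from kin import fk
T=lambda t,h=12.5: down(h)*Ro.from_euler('y',t,degrees=True)
if __name__=="__main__":
    go([.4175,-.154,.22],T(45)); s=manip.state(); print(s['joint_pos'],s['tool_pos'])
    for d in(.15,.2,.25):
        for s4 in(1,-1):
            x,R=fk(s['joint_pos'],d,s4); print(d,s4,x.round(4),(pose()[1].inv()*R).as_rotvec(degrees=True).round(1))
E
python3 n.py
```

```text
turn [-0.2 19.7 -0.3] shift cm [-0.62  1.09  0.68]
[-0.71711695 -0.67446927  2.26264312  0.36738644  1.30230348  0.58579032] [ 0.41472704 -0.14349294  0.22917961]
0.15 1 [ 0.3696 -0.1542  0.2188] [-0. -0.  0.]
0.15 -1 [ 0.3014 -0.2325  0.2188] [-22.4 -33.8 -11.2]
0.2 1 [ 0.3904 -0.1493  0.2236] [-0. -0.  0.]
0.2 -1 [ 0.2994 -0.2537  0.2236] [-22.4 -33.8 -11.2]
0.25 1 [ 0.4112 -0.1445  0.2284] [-0. -0.  0.]
0.25 -1 [ 0.2974 -0.275   0.2284] [-22.4 -33.8 -11.2]
```

```bash
python3 -c "
from n import *; from kin import *
q0=[-.7,-.6,2.3,.4,1.2,.6]
for p,t in(((.4175,-.154,.22),45),((.4175,-.154,.13),45),((.445,-.148,.103),45),((.4727,-.1417,.075),45),((.4727,-.1417,.15),45),((.45,-.1,.15),0),((.45,-.1,.15),-45),((.45,-.1,.022),-45)):
    q,r=ik(np.array(p),T(t),.258,1,q0); print(p,t,q.round(2),round(r,3))
"
```

```text
(0.4175, -0.154, 0.22) 45 [-0.93 -0.8   2.43  0.75  1.23  0.27] 0.0
(0.4175, -0.154, 0.13) 45 [-0.93 -0.67  2.51  0.82  1.08  0.1 ] 0.0
(0.445, -0.148, 0.103) 45 [-0.84 -0.52  2.48  0.87  0.94  0.06] 0.0
(0.4727, -0.1417, 0.075) 45 [-0.77 -0.37  2.44  0.94  0.82  0.  ] 0.0
(0.4727, -0.1417, 0.15) 45 [-0.77 -0.54  2.41  0.81  0.95  0.21] 0.0
(0.45, -0.1, 0.15) 0 [-0.38 -0.27  2.09  0.    1.33  0.97] 0.0
(0.45, -0.1, 0.15) -45 [-0.21  0.23  1.73 -0.32  1.91  1.15] 0.0
(0.45, -0.1, 0.022) -45 [-0.21  0.42  1.74 -0.3   1.71  1.21] 0.0
```

Emit:
move_arm(rows=[[0,0,0,0,6.5,0,0.9],[0,0,0,0,6.5,0,0.9],[0,0,0,0,6.5,0,0.9],[-0.3,0.5,0.3,0,0,0,0.9],[-0.3,0.5,0.3,0,0,0,0.9],[0,0,0,0,0,0,0.9],[0,0,0,0,0,0,0.9]])

```text
time: 14.03
tool_pos: [0.4201, -0.1533, 0.2248]
tool_rot: [-0.044, 0.919, 0.101, 0.378]
contact_force: [-0.2, 0.0, 0.2]
gripper_width: 0.949
grasp_force: 0.0
```

```bash
python3 -c "
from n import *
go([.4175,-.154,.1316],T(45)); go([.4727,-.1417,.075],T(45));print(manip.state()['joint_pos'])"
```

```text
turn [-0.3  0.3 -0. ] shift cm [-6.78  0.01  6.4 ]
turn [-0.3  0.3 -0. ] shift cm [-6.79  0.   14.4 ]
[-0.9189294  -0.79055537  2.41438341  0.74464652  1.23621467  0.28083639]
```

```bash
python3 -c "
from n import *
f=manip.grab_frame('scene'); c=np.array([.4805,-.140,0]); l=np.array([.216,-.976,0])*.0335; t=np.array([.976,.216,0])*.013
P=[c+a*l+b*t+[0,0,z] for z in(.112,0) for a,b in((1,1),(1,-1),(-1,-1),(-1,1))]
q=w2px(f,P); print(q.round(1).tolist()); print(((q-[80,110])*2.963).round(0).tolist())
im=cv2.resize(f['img'],None,fx=4,fy=4,interpolation=cv2.INTER_CUBIC)
for e in((0,1),(1,2),(2,3),(3,0),(2,6),(1,5),(5,6),(6,7),(3,7)): cv2.line(im,*[tuple(int(v) for v in (q[i]+.5)*4) for i in e],(255,0,255),1)
cv2.imwrite('pics/s4.png',im[4*130:4*210,4*250:4*370])"
```

```text
[[314.5, 146.0], [319.6, 149.7], [306.6, 157.3], [301.4, 153.5], [310.8, 168.5], [315.7, 172.2], [303.2, 179.9], [298.4, 176.1]]
[[695.0, 107.0], [710.0, 117.0], [671.0, 140.0], [656.0, 129.0], [684.0, 173.0], [698.0, 184.0], [661.0, 207.0], [647.0, 196.0]]
```

View pics/s4.png

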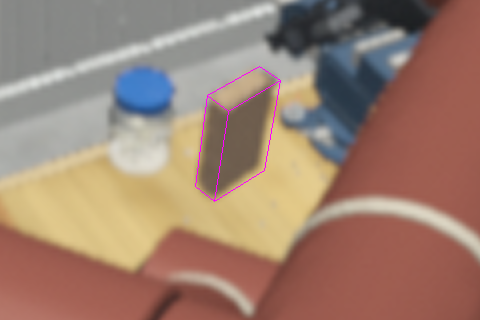

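The block outline drawn at (240,135) matches the cork block to about half a camera pixel. Moving in to grasp it.

Emit:
move_arm(rows=[[-2.3,0,2.1,0,0,0,0.9],[-2.3,0,2.1,0,0,0,0.9],[-2.2,0,2.2,0,0,0,0.9],[0,0,0,0,0,0,0.9],[0,0,0,0,0,0,0.9]])

```text
time: 14.5
tool_pos: [0.4163, -0.1525, 0.1301]
tool_rot: [-0.045, 0.919, 0.101, 0.378]
contact_force: [-1.5, -0.8, 0.4]
gripper_width: 0.949
grasp_force: 0.0
```

```bash
python3 -c "
from n import *
go([.4727,-.1417,.075],T(45));s=manip.state();print(s['joint_pos'],s['contact_force'])"
```

```text
turn [-0.4  0.3 -0.2] shift cm [0.16 0.17 7.96]
[-0.92853191 -0.66416837  2.51134418  0.81551048  1.0860845   0.10420559] [-1.50775405 -0.76355567  0.38315053]
```

Emit:
move_arm(rows=[[0.16,0.17,1.5,0,0,0,0.9],[0,0,1.5,0,0,0,0.9],[0,0,1.5,0,0,0,0.9],[0,0,1.5,0,0,0,0.9],[0,0,1.2,0,0,0,0.9],[0,0,0.8,0,0,0,0.9],[0,0,0,0,0,0,0.9],[0,0,0,0,0,0,0.9]])

```text
time: 15.17
tool_pos: [0.4744, -0.1433, 0.0779]
tool_rot: [-0.043, 0.918, 0.102, 0.38]
contact_force: [0.2, 0.3, 0.5]
gripper_width: 0.952
grasp_force: 0.0
```

```bash
python3 -c "
from n import *
go([.4727,-.1417,.075],T(45));s=manip.state();print(s['contact_force'])"
```

```text
turn [-0.2  0.1  0.1] shift cm [-0.3  -0.19  0.11]
[0.22377337 0.33019235 0.45742693]
```

Emit:
move_arm(rows=[[-0.3,-0.19,0,0,0,0,0.9],[0,0,0,0,0,0,0.8],[0,0,0,0,0,0,0.7],[0,0,0,0,0,0,0.6],[0,0,0,0,0,0,0.5],[0,0,0,0,0,0,-1],[0,0,0,0,0,0,-1],[0,0,0,0,0,0,-1],[0,0,0,0,0,0,-1]])

```text
time: 15.92
tool_pos: [0.4709, -0.1417, 0.0743]
tool_rot: [-0.043, 0.919, 0.101, 0.379]
contact_force: [-2.7, -1.5, 6.8]
gripper_width: 0.756
grasp_force: 65.8
```

```bash
python3 -c "
from n import *
go([.4727,-.1417,.075],T(45));s=manip.state();print(s['contact_force'],s['grasp_force'],s['gripper_width'],s['joint_pos'])"
```

```text
turn [-0.1  0.1 -0. ] shift cm [0.18 0.04 0.07]
[-2.71715182 -1.49158587  6.8009231 ] 65.78119710786268 0.7561376824566035 [-7.75985558e-01 -3.67385756e-01  2.43972877e+00  9.35506633e-01
  8.28263688e-01 -5.11094634e-05]
```

Emit:
move_arm(rows=[[0.7,0,-0.7,0,0,0,-1],[2,0,-2,0,0,0,-1],[2.2,0,-2.2,0,0,0,-1],[2.2,0,-2.2,0,0,0,-1],[0,-2,0,0,0,0,-1],[0,-3.5,0,0,-4,0,-1],[0,-3.5,0,0,-5,0,-1],[0,-3.5,0,0,-6,0,-1],[0,-2,0,0,-6,0,-1],[0,0,0,0,-6,0,-1],[0,0,0,0,-6,0,-1],[0,0,0,0,-6,0,-1],[0,0,0,0,-6,0,-1],[0,0,0,0,0,0,-1]])

```text
time: 17.08
tool_pos: [0.4412, -0.0028, 0.1728]
tool_rot: [-0.003, 0.994, 0.111, 0.001]
contact_force: [0.1, 0.1, -0.8]
gripper_width: 0.755
grasp_force: 66.6
```

```bash
python3 -c "
from n import *
go([.43,0,.12],T(-45));s=manip.state();print(s['contact_force'],s['grasp_force'],s['gripper_width'],s['joint_pos'])"
```

```text
turn [ -0.2 -45.1   0.4] shift cm [ 3.   -0.52  4.46]
[ 0.14018704  0.11395451 -0.79920869] 66.64815932395868 0.7547739490252683 [-0.17901262 -0.35373551  2.10691148  0.00610188  1.38861254  1.16785391]
```

Emit:
move_arm(rows=[[0,0,0,0,-6.4,0,-1],[0,0,0,0,-6.4,0,-1],[0,0,0,0,-6.4,0,-1],[0,0,0,0,-6.4,0,-1],[0,0,0,0,-6.5,0,-1],[0,0,0,0,-6.5,0,-1],[0,0,0,0,-6.5,0,-1],[1.0,-0.5,1.5,0,0,0,-1],[1.0,0,1.5,0,0,0,-1],[1.0,0,1.5,0,0,0,-1],[0,0,0,0,0,0,-1],[0,0,0,0,0,0,-1]])

```text
time: 18.08
tool_pos: [0.4273, -0.0007, 0.12]
tool_rot: [0.039, 0.919, 0.103, -0.379]
contact_force: [0.5, -0.5, -1.1]
gripper_width: 0.757
grasp_force: 66.7
```

```bash
python3 -c "
from n import *
go([.43,0,.03],T(-45));s=manip.state();print(s['contact_force'],s['grasp_force'],s['gripper_width'],s['joint_pos'])
f=manip.grab_frame('scene');cv2.imwrite('pics/s5.png',cv2.resize(f['img'][100:300,170:430],(780,600),interpolation=cv2.INTER_CUBIC))"
```

```text
turn [-0.2 -0.2  0.3] shift cm [ 6.56 -0.01  6.17]
[ 0.4683989  -0.47035616 -1.10544642] 66.67209392529912 0.7574148639702616 [-0.05926157  0.22239605  1.79352548 -0.20126686  1.88250899  1.30310168]
```

View pics/s5.png

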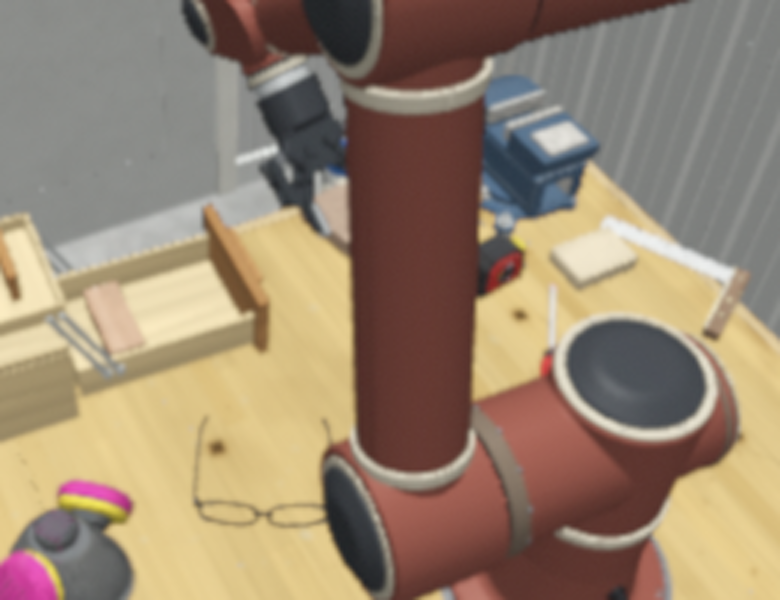

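The block is held level at (335,210), half hidden by the upper arm, and the offcut lies flat in the drawer at (112,315). Lowering the block to the bench.

Emit:
move_arm(rows=[[2,0,1.9,0,0,0,-1],[2,0,1.9,0,0,0,-1],[1.5,0,1.4,0,0,0,-1],[1,0,0.95,0,0,0,-1],[0,0,0,0,0,0,-1],[0,0,0,0,0,0,-1]])

```text
time: 18.63
tool_pos: [0.4319, 0.0004, 0.0321]
tool_rot: [0.04, 0.919, 0.103, -0.378]
contact_force: [0.2, -0.5, -0.7]
gripper_width: 0.753
grasp_force: 66.7
```

```bash
python3 -c "
from n import *
go([.43,0,.0225],T(-45));s=manip.state();print(s['contact_force'])"
```

```text
turn [-0.1 -0.3  0.3] shift cm [ 0.54 -0.    0.82]
[ 0.16231098 -0.50400985 -0.66813042]
```

Emit:
move_arm(rows=[[0.3,0,0.3,0,0,0,-1],[0.2,0,0.2,0,0,0,-1],[0.15,0,0.15,0,0,0,-1],[0.1,0,0.1,0,0,0,-1],[0,0,0,0,0,0,-1],[0,0,0,0,0,0,-1]])

```text
time: 19.13
tool_pos: [0.4333, 0.0004, 0.0261]
tool_rot: [0.041, 0.919, 0.102, -0.379]
contact_force: [-1.8, 3.0, 20.5]
gripper_width: 0.758
grasp_force: 68.3
```

```bash
python3 -c "
from n import *
go([.43,0,.0225],T(-45));s=manip.state();print(s['contact_force'],s['ft_torque'])"
```

```text
turn [-0.  -0.2  0.2] shift cm [ 0.02 -0.03  0.49]
[-1.80211276  2.98860982 20.52172258] [-0.53981809  1.97167306 -0.27501056]
```

Emit:
move_arm(rows=[[-0.15,0,-0.15,0,0,0,-1],[0,0,0,0,0,0,-1],[0,0,0,0,0,0,0.6],[0,0,0,0,0,0,0.8],[0,0,0,0,0,0,0.9],[0,0,0,0,0,0,0.9],[0,0,-0.5,0,0,0,0.9],[0,0,-1.5,0,0,0,0.9],[0,0,-3,0,0,0,0.9],[0,0,-4,0,0,0,0.9],[0,0,-4,0,0,0,0.9],[0,0,0,0,0,0,0.9]])

```text
time: 20.13
tool_pos: [0.5279, 0.0206, 0.1217]
tool_rot: [0.041, 0.922, 0.103, -0.372]
contact_force: [0.3, -0.5, 1.8]
gripper_width: 0.949
grasp_force: 0.0
```

```bash
python3 -c "
from n import *
go([.40,-.03,.20],T(0));s=manip.state();print(s['contact_force'],s['joint_pos'])
f=manip.grab_frame('top');cv2.imwrite('pics/t6.png',cv2.resize(f['img'][150:270,210:370],(800,600),interpolation=cv2.INTER_CUBIC))"
```

```text
turn [ 0.  43.9  0.2] shift cm [-13.58   2.17  -7.83]
[ 0.34016277 -0.46087837  1.78862326] [-0.0200261   0.41985174  1.53659091 -0.17746857  1.93226859  1.33090034]
```

View pics/t6.png

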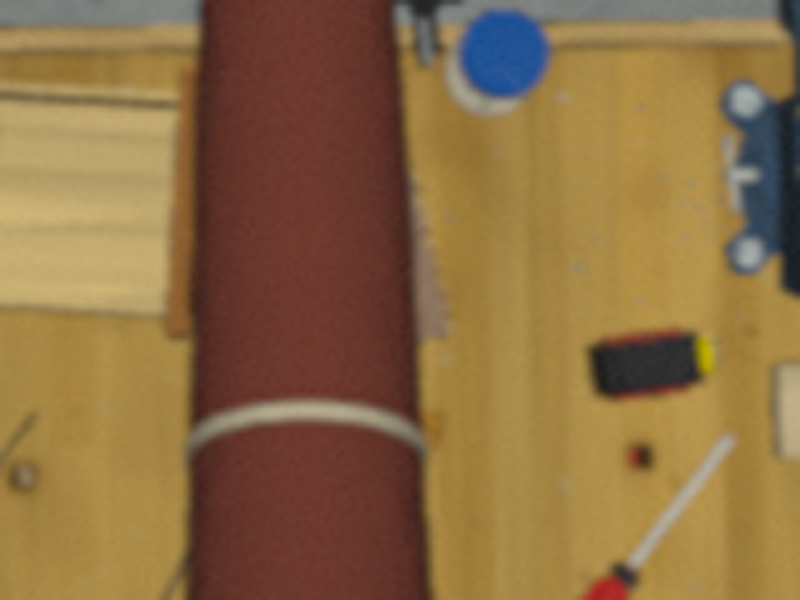

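The upper arm hides most of the block in this view: only its lower right corner shows at (435,300). Jar (500,55) and tape (655,360) are unmoved. I'll move the arm aside and measure the block.

Emit:
move_arm(rows=[[0,0,-3,0,4,0,0.8],[-2,0,-3.5,0,6.5,0,0.8],[-2,0,-3.5,0,6.5,0,0.8],[-2,-2,-1,0,6.5,0,0.8],[-2,-3,0,0,6.5,0,0.8],[0,-3.5,0,0,6.5,0,0.8],[0,-3.5,0,0,6.5,0,0.8],[0,-4,0,0,0,0,0.8],[0,-4,0,0,0,0,0.8],[0,-3,0,0,0,0,0.8],[0,0,0,0,0,0,0.8]])

```text
time: 21.1
tool_pos: [0.468, 0.2477, 0.2413]
tool_rot: [-0.001, 0.993, 0.113, -0.016]
contact_force: [0.4, 0.1, 0.3]
gripper_width: 0.904
grasp_force: 0.0
```

```bash
python3 - <<'E'
from n import *
print(pose()[0])
f=manip.grab_frame('top'); S=4
big=cv2.resize(f["img"],None,fx=S,fy=S,interpolation=cv2.INTER_CUBIC); hsv=cv2.cvtColor(big,cv2.COLOR_BGR2HSV)
m=((hsv[...,1]<125)*255).astype(np.uint8); k=np.zeros_like(m); k[160*S:230*S,262*S:320*S]=1; m*=k
m=cv2.morphologyEx(m,cv2.MORPH_OPEN,np.ones((7,7),np.uint8))
for c in sorted(cv2.findContours(m,cv2.RETR_EXTERNAL,cv2.CHAIN_APPROX_NONE)[0],key=cv2.contourArea)[-2:]:
    w=px2w(f,(c[:,0]+.5)/S-.5,.026)[:,:2]*1000; r=cv2.minAreaRect(w.astype(np.float32)); print(cv2.contourArea(c),np.round(r[0],1),np.round(r[1],1),round(r[2],1),cv2.boxPoints(r).round(0).tolist())
    cv2.drawContours(big,[c],-1,(255,0,255),1)
# drawer front top edge again
m2=((hsv[...,0]<=17)*255).astype(np.uint8); k=np.zeros_like(m2); k[155*S:225*S,240*S:258*S]=1; m2*=k
c=max(cv2.findContours(m2,cv2.RETR_EXTERNAL,cv2.CHAIN_APPROX_NONE)[0],key=cv2.contourArea); r=cv2.minAreaRect((px2w(f,(c[:,0]+.5)/S-.5,.092)[:,:2]*1000).astype(np.float32)); print("front",r)
cv2.imwrite('pics/t7.png',cv2.resize(big[150*S:260*S,170*S:330*S],(800,550)))
E
```

```text
[0.46797503 0.24769856 0.2413116 ]
1646.0 [526.  -66.8] [62.2 32.8] 57.6 [[496.0, -84.0], [523.0, -102.0], [557.0, -49.0], [529.0, -32.0]]
11723.5 [416.5  -3.3] [113.   69.9] 12.2 [[354.0, 19.0], [369.0, -49.0], [479.0, -25.0], [464.0, 43.0]]
front ((449.7791748046875, 118.42870330810547), (22.825517654418945, 167.17666625976562), 86.79588317871094)
```

View pics/t7.png

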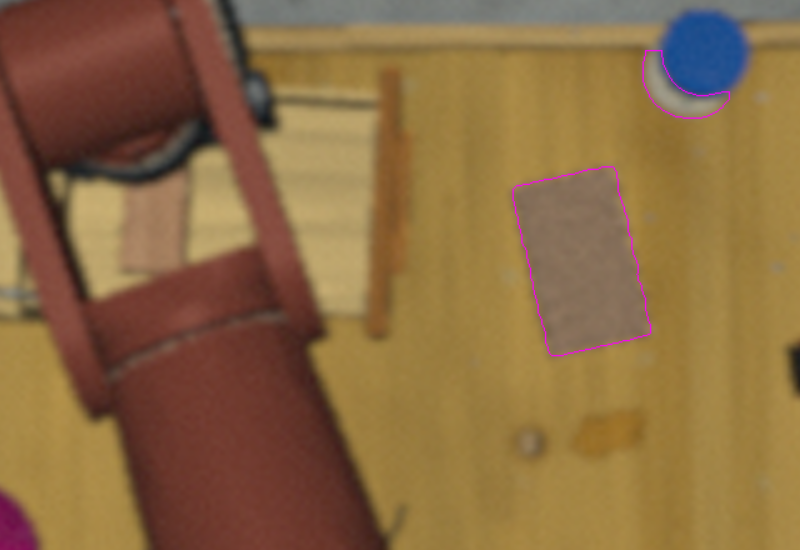

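The block lies flat, outlined at (582,260), measuring 113 x 70 mm at (0.4165, -0.0033). The drawer front at (383,200) is 7.6 mm further in than before, so its floor middle is now (0.4565, 0.2266).

```bash
sed -i 's/FLOOR=np.array(\[.456,.219,.017\])/FLOOR=np.array([.4565,.2266,.017])/; s/FIN=np.array(\[.4544,.1963,.1035\])/FIN=np.array([.4551,.2041,.1035])/' h.py; python3 -c "
from n import *
f=manip.grab_frame('top')
w=px2w(f,[(194.4,195),(207.4,195)],.047); print(w,(w-FLOOR)@CX)
go([.4165,-.0033,.12],T(0,12.2))"
```

```text
[[0.43902995 0.28770408 0.047     ]
 [0.43863653 0.24647325 0.047     ]] [0.0599162  0.01874383]
turn [-0.2  1.8  0.6] shift cm [-10.41  23.1   12.13]
```

Offcut at x 19 to 60 mm as expected. Fetching the block.

Emit:
move_arm(rows=[[0,2.5,0,0,1.8,0.6,0.9],[-1.4,3.5,0,0,0,0,0.9],[-1.5,3.5,0,0,0,0,0.9],[-1.5,3.5,1,0,0,0,0.9],[-1.5,3.5,2.5,0,0,0,0.9],[-1.5,3.5,2.5,0,0,0,0.9],[-1.5,2,3,0,0,0,0.9],[-1.5,1.1,3,0,0,0,0.9],[0,0,0,0,0,0,0.9],[0,0,0,0,0,0,0.9]])

```text
time: 22.03
tool_pos: [0.4168, 0.0025, 0.1235]
tool_rot: [-0.003, 0.995, 0.103, -0.002]
contact_force: [-0.3, -0.5, 0.9]
gripper_width: 0.949
grasp_force: 0.0
```

```bash
python3 -c "
from n import *
go([.4165,-.0033,.025],T(0,12.2))"
```

```text
turn [-0.4  0.2 -0.4] shift cm [-0.15  0.56  9.85]
```

Emit:
move_arm(rows=[[-0.15,0.56,1,-0.4,0,-0.4,0.9],[0,0,3,0,0,0,0.9],[0,0,2.5,0,0,0,0.9],[0,0,2,0,0,0,0.9],[0,0,1.35,0,0,0,0.9],[0,0,0,0,0,0,0.9],[0,0,0,0,0,0,0.6],[0,0,0,0,0,0,-1],[0,0,0,0,0,0,-1],[0,0,0,0,0,0,-1]])

```text
time: 22.87
tool_pos: [0.4209, -0.0027, 0.0295]
tool_rot: [0.002, 0.994, 0.109, 0.003]
contact_force: [0.7, 0.3, 3.2]
gripper_width: 0.75
grasp_force: 67.4
```

```bash
python3 -c "
from n import *
go([.4165,-.0033,.025],T(0,12.2));s=manip.state();print(s['contact_force'],s['grasp_force'])"
```

```text
turn [ 0.2 -0.3  0.3] shift cm [-0.45 -0.03  0.45]
[0.72936798 0.32957089 3.22178451] 67.43773698806763
```

Emit:
move_arm(rows=[[0,0,-1,0,0,0,-1],[0,0,-3,0,0,0,-1],[0,0,-4,0,0,0,-1],[0,0,-4,0,0,0,-1],[0,0,-3,0,0,0,-1],[0,0,0,0,0,5.5,-1],[0,0,0,0,0,5.5,-1],[0,0,0,0,0,5.3,-1],[0,0,0,0,0,0,-1],[0,0,0,0,0,0,-1]])

```text
time: 23.7
tool_pos: [0.4183, -0.0022, 0.1779]
tool_rot: [0.001, 0.999, -0.032, 0.001]
contact_force: [0.1, -0.1, -0.6]
gripper_width: 0.753
grasp_force: 67.0
```

```bash
python3 -c "
from n import *
go([.459,.1934,.17],T(0,-3.5));s=manip.state();print(s['contact_force'],s['grasp_force'])"
```

```text
turn [ 0.1 -0.2 -0.2] shift cm [  2.86 -19.77   0.79]
[ 0.05295359 -0.13511396 -0.61218471] 66.96112632751465
```

Emit:
move_arm(rows=[[0.5,-2.5,0,0,0,0,-1],[0.6,-3.5,0,0,0,0,-1],[0.6,-3.5,0,0,0,0,-1],[0.6,-3.5,0,0,0,0,-1],[0.56,-3.5,0,0,0,0,-1],[0,-2.2,0,0,0,0,-1],[0,-1.07,0,0,0,0,-1],[0,0,0,0,0,0,-1],[0,0,0,0,0,0,-1]])

```text
time: 24.45
tool_pos: [0.46, 0.1929, 0.1769]
tool_rot: [0.001, 0.999, -0.033, 0.001]
contact_force: [-0.2, 0.4, -1.8]
gripper_width: 0.752
grasp_force: 67.0
```

```bash
python3 -c "
from n import *
go([.459,.1934,.0465],T(0,-3.5));s=manip.state();print(s['contact_force'],s['grasp_force'])"
```

```text
turn [ 0.2 -0.1 -0.2] shift cm [-0.1  -0.05 13.04]
[-0.22210233  0.35314031 -1.77543583] 67.02227354049683
```

Emit:
move_arm(rows=[[-0.1,0,2,0,0,0,-1],[0,0,3,0,0,0,-1],[0,0,3,0,0,0,-1],[0,0,2,0,0,0,-1],[0,0,1.2,0,0,0,-1],[0,0,1.0,0,0,0,-1],[0,0,0.4,0,0,0,-1],[0,0,0,0,0,0,-1],[0,0,0,0,0,0,-1]])

```text
time: 25.2
tool_pos: [0.4604, 0.1934, 0.0519]
tool_rot: [-0.0, 0.999, -0.034, 0.002]
contact_force: [-0.8, 4.4, -2.7]
gripper_width: 0.75
grasp_force: 70.2
```

```bash
python3 -c "
from n import *
go([.459,.1934,.0465],T(0,-3.5));s=manip.state();print(s['contact_force'],s['grasp_force'])"
```

```text
turn [-0.1 -0.2 -0.4] shift cm [-0.14  0.    0.54]
[-0.75242246  4.42013731 -2.671441  ] 70.18530607223511
```

Emit:
move_arm(rows=[[0,0,0.3,0,0,0,-1],[0,-0.1,0.1,0,0,0,-1],[0,-0.1,0,0,0,0,-1],[0,-0.1,0,0,0,0,-1],[0,-0.1,0,0,0,0,-1],[0,0,0,0,0,0,-1],[0,0,0,0,0,0,-1]])

```text
time: 25.78
tool_pos: [0.4599, 0.1968, 0.0471]
tool_rot: [0.001, 0.999, -0.034, 0.001]
contact_force: [-0.5, -0.3, -1.3]
gripper_width: 0.749
grasp_force: 70.0
```

```bash
python3 -c "
from n import *
go([.459,.1934,.0465],T(0,-3.5));s=manip.state();print(s['contact_force'],s['grasp_force'])"
```

```text
turn [ 0.1 -0.1 -0.3] shift cm [-0.07  0.34  0.06]
[-0.49231484 -0.2857729  -1.28018725] 70.04647850990295
```

Emit:
move_arm(rows=[[0,0,0,0,0,0,0.55],[0,0,0,0,0,0,0.66],[0,0,0,0,0,0,0.66],[0,0,0,0,0,0,0.66],[0,0,-0.5,0,0,0,0.66],[0,0,-1.5,0,0,0,0.66],[0,0,-3,0,0,0,0.66],[0,0,-4,0,0,0,0.66],[0,0,-4,0,0,0,0],[0,0,-4,0,0,0,-0.3],[0,0,0,0,0,0,-0.3],[0,0,0,0,0,0,-0.3]])

```text
time: 26.78
tool_pos: [0.4614, 0.1978, 0.2215]
tool_rot: [-0.0, 0.999, -0.034, 0.005]
contact_force: [0.5, 0.6, -2.0]
gripper_width: 0.349
grasp_force: 0.0
```

```bash
python3 -c "
from n import *
s=manip.state();print(s['tool_pos'],s['contact_force'],s['gripper_width'])
f=manip.grab_frame('scene');cv2.imwrite('pics/s8.png',cv2.resize(f['img'][130:270,110:290],(771,600),interpolation=cv2.INTER_CUBIC))"
```

```text
[0.46141896 0.19778988 0.22151252] [ 0.54100684  0.63236942 -1.96172708] 0.34918538123579573
```

View pics/s8.png

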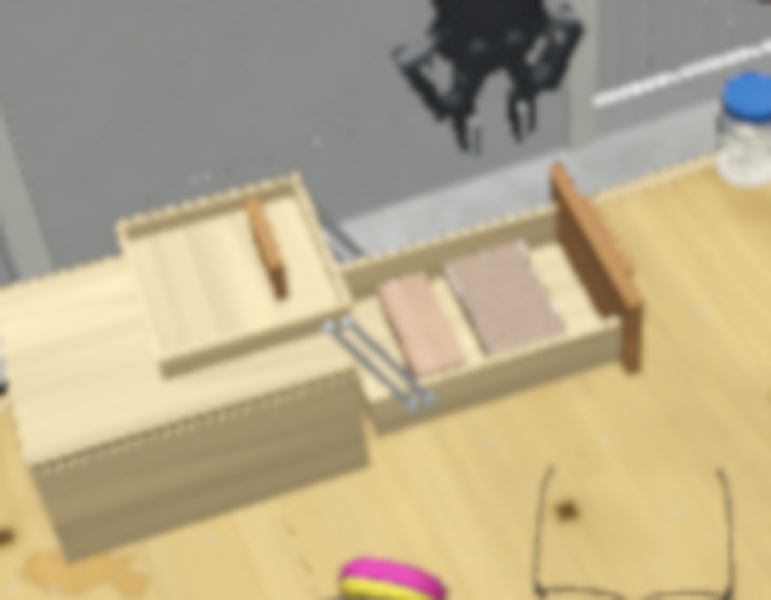

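The block at (505,300) and the offcut at (420,322) lie flat side by side in the drawer, and the tray stands back over the chest with its fin's top edge near (262,240).

```bash
python3 -c "
from n import *
f=manip.grab_frame('scene'); S=4
big=cv2.resize(f['img'],None,fx=S,fy=S,interpolation=cv2.INTER_CUBIC); hsv=cv2.cvtColor(big,cv2.COLOR_BGR2HSV)
m=((hsv[...,0]<=17)&(hsv[...,1]>140)).astype(np.uint8)*255; k=np.zeros_like(m); k[172*S:202*S,162*S:182*S]=1; m*=k
c=max(cv2.findContours(m,cv2.RETR_EXTERNAL,cv2.CHAIN_APPROX_NONE)[0],key=cv2.contourArea); uv=(c[:,0]+.5)/S-.5
print(cv2.boundingRect(c),cv2.contourArea(c), cv2.approxPolyDP(uv.astype(np.float32),1.5,True)[:,0].tolist())
for yf in (.3718,.3642):
  C=np.array([.4653,yf,.1875]); print(yf,w2px(f,[C+a*CX*.006+b*CY*.035+[0,0,z] for z in(0,-.04) for a,b in((1,1),(1,-1),(-1,-1),(-1,1))]).round(1).tolist())
go([.4653,.3718,.24],T(0,-3.5))
"
```

```text
(695, 771, 2, 4) 1.0 [[173.625, 192.375]]
0.3718 [[173.1, 192.7], [167.1, 177.3], [170.9, 176.2], [177.1, 191.5], [174.9, 201.9], [169.0, 186.5], [172.7, 185.4], [178.8, 200.7]]
0.3642 [[175.6, 191.9], [169.5, 176.5], [173.3, 175.4], [179.5, 190.7], [177.3, 201.0], [171.3, 185.7], [175.0, 184.7], [181.2, 199.9]]
turn [ 0.1 -0.1 -0.3] shift cm [ -0.45 -17.47  -2.33]
```

Emit:
move_arm(rows=[[0,0,-2.3,0,0,0,-0.3],[-0.45,-2.5,0,0,0,-0.3,-0.3],[0,-3.5,0,0,0,0,-0.3],[0,-3.5,0,0,0,0,-0.3],[0,-3.5,0,0,0,0,-0.3],[0,-3,0,0,0,0,-0.3],[0,-1.47,0,0,0,0,-0.3],[0,0,0,0,0,0,-0.3],[0,0,0,0,0,0,-0.3]])

```text
time: 27.63
tool_pos: [0.4651, 0.3716, 0.2377]
tool_rot: [0.002, 1.0, -0.03, -0.0]
contact_force: [-0.1, -0.8, 0.9]
gripper_width: 0.351
grasp_force: 0.0
```

```bash
python3 -c "
from n import *
go([.4653,.3718,.1915],T(0,-3.5));print(manip.state()['contact_force'])"
```

```text
turn [0.3 0.  0. ] shift cm [ 0.02 -0.03  4.62]
[-0.13084025 -0.83175587  0.9326623 ]
```

Emit:
move_arm(rows=[[0,0,1,0,0,0,-0.3],[0,0,1.5,0,0,0,-0.3],[0,0,1.2,0,0,0,-0.3],[0,0,0.9,0,0,0,-0.3],[0,0,0,0,0,0,-0.5],[0,0,0,0,0,0,-0.5],[0,0,0,0,0,0,-0.5]])

```text
time: 28.22
tool_pos: [0.4663, 0.3717, 0.1943]
tool_rot: [0.001, 1.0, -0.031, 0.002]
contact_force: [0.3, -0.4, 0.2]
gripper_width: 0.247
grasp_force: 0.0
```

```bash
python3 -c "
from n import *
go([.4653,.3718,.1915],T(0,-3.5));s=manip.state();print(s['contact_force'],s['gripper_width'],s['grasp_force'])"
```

```text
turn [ 0.1 -0.2 -0.1] shift cm [-0.1  -0.    0.28]
[ 0.32841428 -0.35971822  0.15975152] 0.2466470316317211 0.0
```

Emit:
move_arm(rows=[[0,0.4,0,0,0,0,-0.5],[0,0.7,0,0,0,0,-0.5],[0,0.8,0,0,0,0,-0.5],[0,0.8,0,0,0,0,-0.5],[0,0.8,0,0,0,0,-0.5]])

```text
time: 28.63
tool_pos: [0.4639, 0.3361, 0.1943]
tool_rot: [0.001, 1.0, -0.031, 0.002]
contact_force: [-0.3, -0.3, 0.6]
gripper_width: 0.249
grasp_force: 0.4
```

```bash
python3 -c "
from n import *
s=manip.state();print((s['tool_pos']-FIN)@CX*1000,s['contact_force'],s['gripper_width'],s['grasp_force'])"
```

```text
132.24728953779115 [-0.2843693  -0.31090093  0.5670388 ] 0.24864355551733747 0.42059621773660183
```

Emit:
move_arm(rows=[[0,0.8,0,0,0,0,-0.5],[0,0.8,0,0,0,0,-0.5],[0,0.8,0,0,0,0,-0.5],[0,0.8,0,0,0,0,-0.5],[0,0.6,0,0,0,0,-0.5],[0,0.4,0,0,0,0,-0.5],[0,0,0,0,0,0,-0.5],[0,0,0,0,0,0,-0.5]])

```text
time: 29.3
tool_pos: [0.4612, 0.2947, 0.1939]
tool_rot: [0.001, 1.0, -0.031, 0.001]
contact_force: [-0.6, -0.4, 1.3]
gripper_width: 0.25
grasp_force: 0.4
```

```bash
python3 -c "
from n import *
s=manip.state();print((s['tool_pos']-FIN)@CX*1000,s['contact_force'],s['gripper_width'],s['grasp_force'])
f=manip.grab_frame('top'); S=4
big=cv2.resize(f['img'],None,fx=S,fy=S,interpolation=cv2.INTER_CUBIC); hsv=cv2.cvtColor(big,cv2.COLOR_BGR2HSV)
m2=((hsv[...,0]<=17)*255).astype(np.uint8); k=np.zeros_like(m2); k[155*S:225*S,238*S:262*S]=1; m2*=k
c=max(cv2.findContours(m2,cv2.RETR_EXTERNAL,cv2.CHAIN_APPROX_NONE)[0],key=cv2.contourArea); print('front',cv2.minAreaRect((px2w(f,(c[:,0]+.5)/S-.5,.092)[:,:2]*1000).astype(np.float32)))"
```

```text
90.79925250747418 [-0.58458002 -0.35648296  1.33428087] 0.25032930198193204 0.40185478515923023
front ((449.400634765625, 117.06553649902344), (22.563825607299805, 166.54605102539062), 86.10385131835938)
```

Emit:
move_arm(rows=[[0,1.01,0.2,0,0,0,-0.5],[0,0.98,0.37,0,0,0,-0.5],[0,0.95,0.45,0,0,0,-0.5],[0,0.9,0.53,0,0,0,-0.5],[0,0.85,0.61,0,0,0,-0.5],[0,0.8,0.68,0,0,0,-0.5],[0,0.73,0.75,0,0,0,-0.5],[0,0.67,0.81,0,0,0,-0.5],[0,0,0,0,0,0,-0.5]])

```text
time: 30.1
tool_pos: [0.4561, 0.224, 0.1475]
tool_rot: [0.003, 1.0, -0.031, -0.0]
contact_force: [-0.7, -4.1, -0.2]
gripper_width: 0.249
grasp_force: 1.9
```

```bash
python3 -c "
from n import *
s=manip.state();print((s['tool_pos']-FIN)@CX*1000,(s['tool_pos']-FIN)[2]*1000,s['contact_force'],s['gripper_width'],s['grasp_force'])"
```

```text
19.94250264608659 43.99734995330072 [-0.67204957 -4.12916067 -0.16036947] 0.24931094078187505 1.8558961898088455
```

Emit:
move_arm(rows=[[0,0.59,0.8,0,0,0,-0.5],[0,0.52,0.85,0,0,0,-0.5],[0,0.43,0.9,0,0,0,-0.5],[0,0.35,0.9,0,0,0,-0.5],[0,0.26,0.7,0,0,0,-0.5],[0,0.1,0,0,0,0,-0.5],[0,0,0,0,0,0,-0.5],[0,0,0,0,0,0,-0.5]])

```text
time: 30.77
tool_pos: [0.4561, 0.2039, 0.109]
tool_rot: [0.001, 1.0, -0.031, 0.002]
contact_force: [0.2, -0.6, 0.0]
gripper_width: 0.254
grasp_force: 0.0
```

```bash
python3 -c "
from n import *
s=manip.state();print((s['tool_pos']-FIN)@CX*1000,(s['tool_pos']-FIN)[2]*1000,s['contact_force'],s['gripper_width'],s['grasp_force'])"
```

```text
-0.16089710682524633 5.462424629635462 [ 0.2498469  -0.58209043  0.03237209] 0.2537294421404042 0.0
```

Emit:
move_arm(rows=[[0,0,0,0,0,0,-0.1],[0,0,0,0,0,0,-0.1],[0,0,-1,0,0,0,-0.1],[0,0,-3,0,0,0,-0.1],[0,0,-4,0,0,0,-0.1],[0,0,-4,0,0,0,-0.1],[0,3,-1,0,0,0,-0.1],[0,4,0,0,0,0,-0.1],[0,4,0,0,0,0,-0.1],[0,4,0,0,0,0,-0.1],[0,4,0,0,0,0,-0.1],[0,4,0,0,0,0,-0.1],[0,0,0,0,0,0,-0.1]])

```text
time: 31.85
tool_pos: [0.441, -0.0313, 0.2404]
tool_rot: [0.003, 0.999, -0.035, 0.002]
contact_force: [-0.4, 0.2, -0.4]
gripper_width: 0.451
grasp_force: 0.0
```

```bash
cat > chk.py <<'E'
from n import *
f=manip.grab_frame('top'); S=4
big=cv2.resize(f['img'],None,fx=S,fy=S,interpolation=cv2.INTER_CUBIC); hsv=cv2.cvtColor(big,cv2.COLOR_BGR2HSV)
H,Sa,V=[hsv[...,i].astype(int) for i in range(3)]
def M(n,mask,r,z):
    m=np.zeros(mask.shape,np.uint8); s=np.s_[r[2]*S:r[3]*S,r[0]*S:r[1]*S]; m[s]=mask[s]*255
    m=cv2.morphologyEx(m,cv2.MORPH_OPEN,np.ones((5,5),np.uint8))
    cs=cv2.findContours(m,cv2.RETR_EXTERNAL,cv2.CHAIN_APPROX_NONE)[0]
    if not cs: print(n,"none"); return
    c=max(cs,key=cv2.contourArea); r=cv2.minAreaRect((px2w(f,(c[:,0]+.5)/S-.5,z)[:,:2]*1000).astype(np.float32)); print(n,np.round(r[0],1),np.round(r[1],1),round(r[2],1))
M("front",H<=17,(238,262,155,225),.092); M("fin",(H<=17)&(V<175),(212,236,170,208),.1035)
M("thick?",(H<=17)&(Sa<135),(180,245,160,220),.047)
M("tape",(V<75)|(H<12),(325,357,212,232),.066); M("pale",(Sa<105)&(V>140),(362,393,218,246),.022); M("jar",(H>95)&(H<125)&(Sa>150),(298,323,148,175),.09)
E
python3 chk.py; python3 -c "
from n import *
s=manip.state();print(s['tool_pos'],s['contact_force'])"
```

```text
front [449.7 117.2] [ 22.5 165.8] 86.8
fin [455.6 202.6] [11.6 67.7] 86.6
thick? none
tape [ 350.6 -157.3] [75.5 61.4] 89.5
pale [ 318.3 -298.5] [86.6 58.9] 89.5
jar [555.1 -79.9] [44.2 19.2] 76.5
[ 0.44120914 -0.02863348  0.24027225] [ 0.06202721  0.76224193 -0.61336131]
```

The fin is 85.4 mm behind the front (85.5 at the start), so the tray is fully down. The robot is clear of everything, so I'm handing in.

```bash
python3 -c "
from plant import manip
print(manip.job_done())"
```

```text
the job is handed in; nothing more can be done
None
```

The sanding block, laid flat and let go on the bench first, and the thick offcut lie side by side in the drawer under the fully lowered tray; no bystander was touched, the drawer slid in about 7 mm along the way, and I handed the job in at about 32 s.

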